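# Close the button jar

## Task

Put the screw lid on the open button jar in the wooden block and close it: set it level on the neck, turn it backward (anticlockwise) under light pressure until you feel it climb and then drop at the thread start, then screw it forward (clockwise) until it is fully home and snug, not overtightened. Work gently, never let it cross-thread or force it on the thread, leave everything else on the table where it is, and let go of the lid at the end.

Things in the scene. Friction and masses are not known exactly. Their poses are not given: they have to be found in the camera images.
- lid_mid (a point): the lid that fits: round, deep, plain steel screw lid, 59 mm across its ribbed skirt (61 mm over the ribs), 24 mm high, about 130 g, lying top up on the table. The point is on its axis, half-way up, 12 mm above its open lower edge; z is its axis, up
- lid_seal (a point): centre of the same lid's inner sealing face, 9 mm above lid_mid and 3 mm below its top. Inside the skirt, 13 mm below this face, four small lugs spaced 90 degrees run in the jar's thread; their direction cannot be told from outside
- jar_rim (a point): centre of the mouth of the open glass jar of buttons, the tallest jar in the block, level with its rim, 135 mm above the table; z is the jar's axis, up. Fixed: it is snug in its pocket and gives in no direction. Neck 45 mm across, straight for 31 mm down, then the shoulder widens to the 80 mm body; the rim is slightly tapered to lead the lid on
- jar_thread (a point): on the jar's axis, 3 mm below the rim, level with the top of the thread starts. Right-hand quick thread, 51 mm across, four starts 90 degrees apart (their direction is not known), lead 24 mm a turn, ridges 2.6 mm thick. The lid has about 1 mm of sideways play on it
- jar_home (a point): on the jar's axis, 9 mm below the rim: where lid_mid is when the lid is home. Set on the thread, lid_mid is 5 to 11 mm higher than this, climbing as it turns anticlockwise to 11 mm; past the starts (up to 90 degrees of turn) it drops 6 mm, to 5 mm. Then clockwise it sinks the last 5 mm: the seal meets the rim after some 75 degrees, and at 90 to 115 it binds: the first 0.2 to 0.4 N m is snug, 25 degrees more strips it
- small_lid: bystander: small steel lid, 42 mm across, 14 mm high, on the table; origin at the centre of its underside; fits nothing here
- tape_roll: bystander: roll of paper tape lying flat, 54 mm across, 24 mm high, open centre; origin at the centre of its underside
- scissors: bystander: paper scissors lying flat, 150 mm long, blades along +x; origin near the pivot
- glue_stick: bystander: glue stick lying, 25 mm across, 90 mm long along x; origin under its middle
- candle_glass: bystander: little glass with a tea light, 62 mm across, 55 mm high; origin at the centre of its underside
- fold_a: bystander: zigzag folded strip of grey board, 85 x 47 x 24 mm; origin under its middle
- fold_b: bystander: a second folded strip of grey board, 85 x 47 x 24 mm; origin under its middle
- block: birch block with three bored pockets in a row along its y, 116 x 330 x 36 mm, fixed; origin at the centre of its underside. The pockets are 105 mm apart; the two other pockets hold a squat closed jar and a squat tin of dowels, at most 80 mm above the table
Not all that is in view belongs to the job. Leave any purple look-alike of the part that bears lid_mid alone.

How it is judged (in metres and radians):
On the way, in this order (a step that is already met when the one before it is completed fails the run):
1. the lid, resting level on the thread, has been turned backward up to the thread start (z of lid_mid in the frame of jar_rim between 0.0002 and 0.0035 m and horizontal distance between lid_mid and jar_rim below 0.003 m and angle between lid_mid's own z axis and vertical below 0.06 rad and contact force between lid and jar above 1 N and linear speed of lid below 0.012 m/s), for 0.1 s.
2. the lid has dropped into the thread start, level (z of lid_mid in the frame of jar_rim below -0.0026 m and horizontal distance between lid_mid and jar_rim below 0.003 m and angle between lid_mid's own z axis and vertical below 0.06 rad), for 0.05 s.
At the end, for the whole second after the job is handed in: the lid is screwed fully home on the jar: its sealing face within 0.8 mm of the rim (lid_mid 8.2 mm or more below jar_rim), centred within 3 mm, level within 0.04 rad, at rest, let go, and snug: it stays clamped on the glass with over 5 N in all (z of lid_mid in the frame of jar_rim between -0.0105 and -0.0082 m and horizontal distance between lid_mid and jar_rim below 0.003 m and angle between lid_mid's own z axis and vertical below 0.04 rad and linear speed of lid below 0.01 m/s and contact force between lid and jar above 5 N); the robot touches nothing.
It fails at once if the lid is cross-threaded: tilted more than 0.1 rad while on the neck (horizontal distance between lid_mid and jar_rim below 0.015 m and z of lid_mid in the frame of jar_rim below 0.005 m and angle between lid_mid's own z axis and vertical above 0.1 rad).
It fails at once if the lid is forced on the thread: more than 35 N between lid and glass before it is home (z of lid_mid in the frame of jar_rim above -0.0078 m and contact force between lid and jar above 35 N).
It fails at once if the lid is overtightened: more than 140 N in all between lid and glass (contact force between lid and jar above 140 N).
It fails at once if a bystander is moved by more than 3 cm (distance of any of small_lid, tape_roll, scissors, glue_stick, candle_glass, fold_a, fold_b from where it was at the start of the episode above 0.03 m).
It also fails if it takes over 61 s, if anything falls off the work surface, if the arm or the gripper's body presses on something with over 40 N, if the wrist force passes 120 N, or if a joint passes its speed limit or range.

## Robot

A 6-joint arm with a two-finger parallel gripper is mounted at the origin on the work surface. World frame = base frame: x ahead of the robot, y to its left, z up, the work surface at z = 0. Lengths are in mm, angles in rad, forces in N, time in s.
With the tool pointing down it reaches from about 350 to 775 mm from the base axis. Payload 7.3 kg.
Tool frame: the origin (TCP) lies on the mounting face of the last link; the fingertips stand 178 mm ahead of it and the grasp point (between the pads) lies 159 mm ahead of it (bot.grip_point_offset is the distance from the TCP to the grasp point, in mm); x points along the fingers, y is the direction in which the jaws open and shut, and the axes are right-handed (so a half turn about x gives the same grasp; the last joint's range is limited). The gripper opens to 92 mm and grips with 3 to 60 N. Pads are 19 mm wide; open, the fingers measure 130 mm over their backs; the gripper's body (75 mm by 190 mm) begins 47 mm behind the grasp point.
Start: joints at [1.018, 0.342, 1.524, -0, 1.275, -0.146], TCP at [207.707, 482.167, 404.741] pointing down, gripper open.
Joint ranges: [-2.53, 2.53], [-0.77, 2.02], [0.04, 2.7], [-1, 4.14], [0.28, 2.66], [-3.11, 3.11]. Speed limits (rad/s): [2.57, 2.57, 3.14, 3.14, 3.14, 3.14].

## Interface

Orientations are given as [roll, pitch, yaw] about the fixed x, y, z axes, in that order (R = Rz(yaw) Ry(pitch) Rx(roll)).
In Python, from plant import bot gives the robot as it stands.
- The arm moves only by the tool arm_command, never from a script. Its argument "moves" is a list of rows, each a list of 5 numbers: the shift along the tool's x, y, z in cm, then the turn about the tool's x in degrees, then the opening, from 0 (shut) to 1 (fully open). A call has 1 to 10 rows; each row is the pose to reach, as a shift and turn from the pose measured when the call began, along the tool's axes at that moment; what a row does not reach only later rows make up. A row lasts 1/10 s, in which the tool goes at most 50 mm and 8.59 degrees, less where a joint would pass 70% of its speed; a pose out of reach is approached as far as the arm can. A call with a gripper value outside its range is refused whole. The fingers move at their own pace and stop on an object; the grip force is fixed at half the most. Time passes only in rows, so rows that repeat a pose let the fingers close. It gives the time, the measured TCP pose, the force and the opening at its end, in the units of the state.
- bot.get_obs(): the state, without advancing time (a new reading comes with each control period).
- bot.capture(name): name is "side" or "top"; returns a dict with "frame" (480x640x3 uint8, blue, green, red), "K" (3x3 intrinsics, pixels), "origin" and "orientation" of the camera in the world. Camera axes: x right, y down, z forward; pixel columns grow to the right and rows downward; lengths in mm; the calibration is good to about 2 mm. A picture is of the moment at which its call begins. There is no depth.
- bot.close_job(): hands the job in, once; it reports no verdict.
The state is a dict: "time": time; "joint_positions": joint angles; "dq": joint speeds; "tau": joint torques, N m; "tool_pos": TCP position; "tcp_rot": TCP orientation; "contact_force": force on the tool from outside, world axes, zero at the start; "moment": the same for the moment, N m; "grip_width": finger opening in mm.
Only numpy, scipy, OpenCV 4.12 (cv2) and the standard library are available. Lean on these libraries where they do the work, as an engineer would, in place of code of your own. Each camera call takes 0.05 s, during which the arm holds its last target.

## Working session

There is one attempt and no reset: what is moved stays moved. The work goes in short steps, Python scripts to look and compute and a tool call to move; the robot and the scene stay as the last step left them, time stands still between calls to the robot, and variables do not carry over. Pictures are saved under pics/ and viewed, and the job is handed in when it is done.

Besides the shell and the picture viewer there is one more tool, called in YAML: its name, and indented under it one key for each argument. arm_command: Moves the arm, as the interface text tells. Its arguments: {"type":"object","properties":{"moves":{"type":"array"}},"required":["moves"]}

```bash
ls; mkdir -p pics; python3 - <<'E'
from plant import bot
import cv2,numpy as np,pickle
o=bot.get_obs(); print(o)
for n in ("side","top"):
    c=bot.capture(n); cv2.imwrite(f"pics/{n}0.png",c["frame"]); pickle.dump(c,open(f"{n}0.pkl","wb")); print(n,c["K"],c["origin"],c["orientation"])
E
```

```text
pics
{'time': 0.0, 'joint_positions': array([ 1.01796613e+00,  3.42717713e-01,  1.52502859e+00, -1.95588915e-06,
        1.27536392e+00, -1.45995125e-01]), 'dq': array([ 2.08704497e-05,  9.44187589e-04,  4.96054733e-04,  1.85752643e-03,
       -5.32327918e-04,  5.98791569e-04]), 'tau': array([ 1.46660997e-03, -4.31223929e+01, -2.44227755e+01,  7.19343452e-02,
        5.56252396e-02, -1.28746851e-04]), 'tool_pos': array([207.65084915, 482.04205285, 404.0433062 ]), 'tcp_rot': array([-1.71555903,  1.56927875, -2.12239353]), 'contact_force': array([ 0.17033049, -0.51295153,  0.72184792]), 'moment': array([ 0.0024463 , -0.04376682,  0.02069269]), 'grip_width': 91.74045730918039}
side [[486.75790907   0.         319.52998991]
 [  0.         486.75790907 235.63962757]
 [  0.           0.           1.        ]] [-225.65467982 -727.14416549  809.05937861] [-2.14202691  0.01185574 -0.73100286]
top [[442.99185583   0.         323.44142348]
 [  0.         442.99185583 237.36938431]
 [  0.           0.           1.        ]] [284.91802313  66.14656193 967.74175851] [-2.89586234 -0.00462968 -1.56702469]
```

View pics/side0.png

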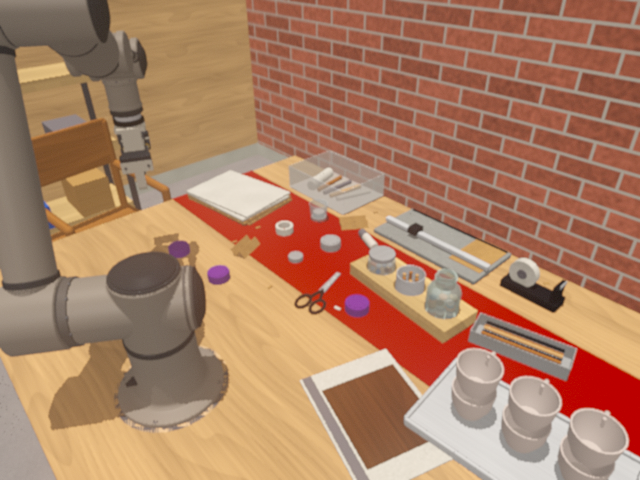

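View pics/top0.png

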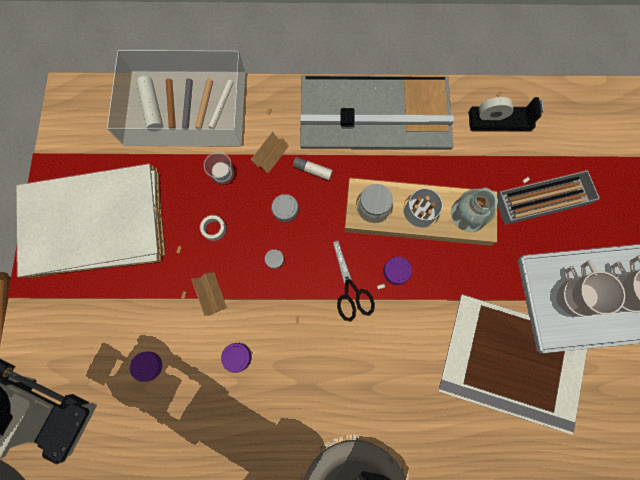

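The top view shows the steel lid at about (285,207), the small lid at (274,259) and the tall jar at about (478,208), with purple look-alikes elsewhere. I'll zoom in on these.

```bash
cat > h.py <<'E'
import numpy as np,cv2,pickle
from scipy.spatial.transform import Rotation as R
def ray(c,u,v):
    d=np.linalg.inv(c["K"])@np.array([u,v,1.]); d=R.from_euler('xyz',c["orientation"]).as_matrix()@d
    return np.array(c["origin"]),d/np.linalg.norm(d)
def onz(c,u,v,z):
    o,d=ray(c,u,v); return o+d*(z-o[2])/d[2]
def proj(c,P):
    M=R.from_euler('xyz',c["orientation"]).as_matrix()
    p=c["K"]@(M.T@(np.array(P,float)-np.array(c["origin"]))); return p[:2]/p[2]
E
python3 - <<'E'
from h import *
for n,boxes in (("top",[(255,180,60,50),(435,170,70,75)]),("side",[(300,215,60,50),(400,240,80,90)])):
    c=pickle.load(open(f"{n}0.pkl","rb"))
    ims=[]
    for (x,y,w,h) in boxes:
        ims.append(cv2.resize(c["frame"][y:y+h,x:x+w],(390,int(390*h/w)),interpolation=cv2.INTER_CUBIC))
    H=max(i.shape[0] for i in ims)
    ims=[cv2.copyMakeBorder(i,0,H-i.shape[0],0,10,cv2.BORDER_CONSTANT) for i in ims]
    cv2.imwrite(f"pics/{n}0z.png",np.hstack(ims))
c=pickle.load(open("top0.pkl","rb"))
print(onz(c,285,207,24),onz(c,480,201,135))
E
```

```text
[591.14278234 148.8068055   24.        ] [ 569.63869693 -246.97254227  135.        ]
```

View pics/top0z.png

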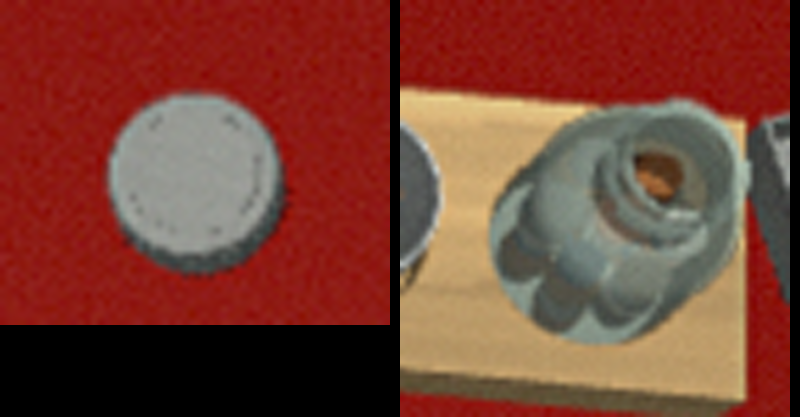

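View pics/side0z.png

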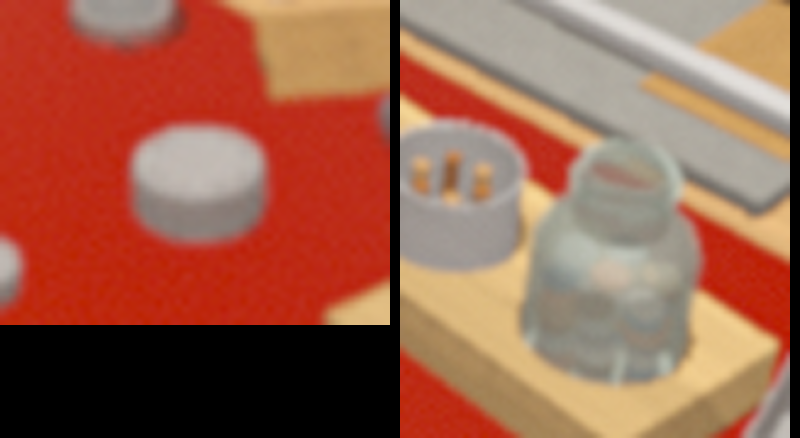

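```bash
python3 - <<'E'
from h import *
for n,boxes in (("top",[(450,180,56,56)]),("side",[(420,255,50,50)])):
    c=pickle.load(open(f"{n}0.pkl","rb"))
    (x,y,w,h)=boxes[0]
    im=cv2.resize(c["frame"][y:y+h,x:x+w],(560,560*h//w),interpolation=cv2.INTER_CUBIC)
    lab=cv2.cvtColor(im,cv2.COLOR_BGR2LAB); lab[...,0]=cv2.createCLAHE(3,(4,4)).apply(lab[...,0]); im=cv2.cvtColor(lab,cv2.COLOR_LAB2BGR)
    cv2.imwrite(f"pics/{n}0zz.png",im)
E
```

```text
(no output)
```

View pics/top0zz.png

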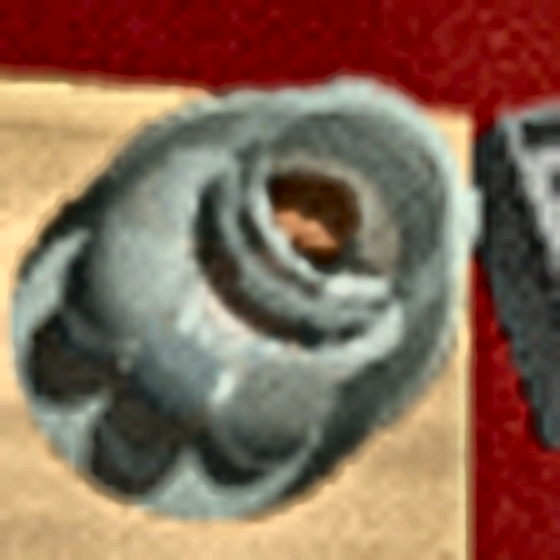

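View pics/side0zz.png

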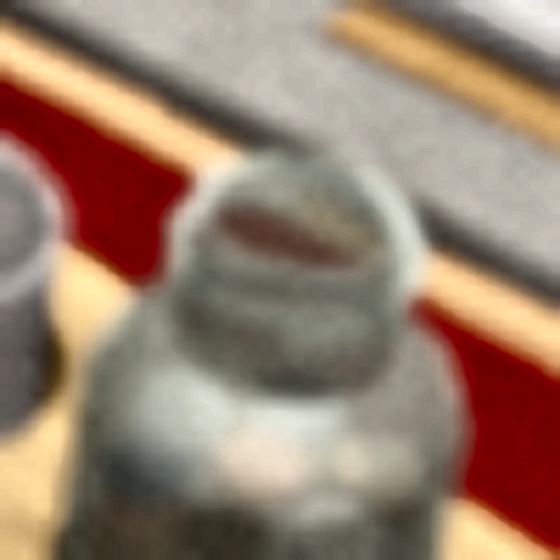

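```bash
python3 - <<'E'
from h import *
c=pickle.load(open("top0.pkl","rb")); s=pickle.load(open("side0.pkl","rb"))
print("rim?",onz(c,484.5,201,130),"base",onz(c,470.2,213,36))
# side rim guess: rim ellipse center
print("side rim", onz(s,420+28.5,255+23,135))
# block mask, top view
for n,C,(x0,y0,x1,y1) in (("top",c,(335,165,515,255)),("side",s,(340,230,490,345))):
    f=C["frame"][y0:y1,x0:x1]; hsv=cv2.cvtColor(f,cv2.COLOR_BGR2HSV)
    red=((hsv[...,0]<8)|(hsv[...,0]>172))&(hsv[...,1]>150)
    m=(~red).astype(np.uint8)*255
    wood=((hsv[...,0]>10)&(hsv[...,0]<28)&(hsv[...,1]>60)&(hsv[...,2]>150)).astype(np.uint8)*255
    cv2.imwrite(f"pics/m_{n}.png",cv2.resize(np.hstack([m,wood]),None,fx=2,fy=2,interpolation=cv2.INTER_NEAREST))
for P in ([570,-247,135],[590,-247,135]): print(proj(c,P),proj(s,P))
E
```

```text
rim? [ 571.39628561 -257.84200333  130.        ] base [ 575.54019386 -260.28667466   36.        ]
side rim [ 563.19146053 -269.09735825  135.        ]
[479.99885045 200.82693296] [442.19574572 272.38887352]
[479.17406753 191.29664206] [447.4403587 268.8258256]
```

View pics/m_top.png

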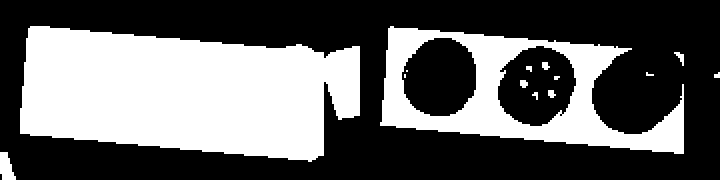

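```bash
python3 - <<'E'
from h import *
c=pickle.load(open("top0.pkl","rb")); s=pickle.load(open("side0.pkl","rb"))
x0,y0,x1,y1=335,165,515,255
f=c["frame"]; hsv=cv2.cvtColor(f,cv2.COLOR_BGR2HSV)
g=f.astype(float); 
wood=g[...,1]  # green channel: red cloth low, wood high
# subpixel edges along columns (far/top edge of top face z=36)
def edge(vals,thr):
    i=np.argmax(vals>thr); 
    return i-1+(thr-vals[i-1])/(vals[i]-vals[i-1])
far=np.array([onz(c,u,y0+edge(wood[y0:220,u],90),36)[:2] for u in list(range(355,445,3))])
left=np.array([onz(c,x0+edge(wood[v,x0:400],90),v,36)[:2] for v in range(186,226,2)])
right=np.array([onz(c,515-edge(wood[v,515:440:-1],90),v,36)[:2] for v in range(224,238,2)])
def fl(p):
    vx,vy,x,y=cv2.fitLine(p.astype(np.float32),cv2.DIST_HUBER,0,.01,.01).ravel(); return np.array([vx,vy]),np.array([x,y])
F=fl(far);L=fl(left);Rr=fl(right)
print(F,L,Rr)
def inter(A,B):
    t=np.linalg.solve(np.c_[A[0],-B[0]],B[1]-A[1]); return A[1]+t[0]*A[0]
cl=inter(F,L); cr=inter(F,Rr); print("corners",cl,cr,np.linalg.norm(cl-cr))
d=(cr-cl)/np.linalg.norm(cr-cl); n=np.array([d[1],-d[0]]); n=n if n[0]<0 else -n
for k in (60,165,270): print(k,cl+d*k+n*58, cr-d*(330-k)+n*58)
E
```

```text
(array([0.09172981, 0.9957839 ], dtype=float32), array([650.1663 , -78.10435], dtype=float32)) (array([ 0.9961514, -0.0876496], dtype=float32), array([592.7781  ,  12.214271], dtype=float32)) (array([ 0.9958552 , -0.09095282], dtype=float32), array([ 537.074 , -315.0059], dtype=float32))
corners [657.958       6.4792023] [ 627.5819 -323.2721] 331.14743
60 [594.6987   -47.947502] [594.59344 -49.0901 ]
165 [ 585.0671  -152.50482] [ 584.96185 -153.64742]
270 [ 575.4355 -257.0621] [ 575.3302 -258.2047]
```

```bash
python3 - <<'E'
from h import *
c=pickle.load(open("top0.pkl","rb")); s=pickle.load(open("side0.pkl","rb"))
print("jar proj",[proj(C,[575.4,-257.6,z]) for C in (c,s) for z in (135,104,36)])
# lid: non-red mask in each view
for n,C,(x0,y0,x1,y1) in (("top",c,(262,186,308,230)),("side",s,(312,228,350,260))):
    f=cv2.resize(C["frame"][y0:y1,x0:x1],None,fx=8,fy=8,interpolation=cv2.INTER_CUBIC)
    sat=cv2.cvtColor(f,cv2.COLOR_BGR2HSV)[...,1]; V=f.max(2)
    for nm,m in (("all",(sat<110)),("bright",(sat<110)&(V>(130 if n=="top" else 165)))):
        k,_=cv2.findContours(m.astype(np.uint8),0,1); k=max(k,key=cv2.contourArea)
        h=cv2.convexHull(k); e=cv2.fitEllipse(h)
        ctr=np.array(e[0])/8-0.44+[x0,y0]
        bx=cv2.boundingRect(h)
        print(n,nm,ctr,np.array(e[1])/8,e[2],[b/8 for b in bx], "z24",onz(C,*ctr,24),"z12",onz(C,*ctr,12))
E
```

```text
jar proj [array([485.10724527, 198.27059127]), array([479.69326535, 203.23567717]), array([468.98637455, 213.05481821]), array([447.48439502, 273.48179177]), array([445.7346339 , 284.21657834]), array([442.07352751, 306.67747035])]
top all [284.64719254 207.6038118 ] [27.09679222 28.00810432] 153.2242889404297 [9.5, 8.375, 27.25, 27.625] z24 [589.72435511 149.5591394   24.        ] z12 [593.60007212 150.61975892  12.        ]
top bright [284.02979523 206.03570992] [24.52055359 25.94608688] 77.0328140258789 [9.625, 8.375, 25.875, 24.5] z24 [593.3919703  151.03061079  24.        ] z12 [597.31432229 152.10994057  12.        ]
side all [330.07128387 242.59054333] [18.32449722 21.92598343] 91.9695053100586 [8.25, 6.375, 20.625, 17.75] z24 [580.43923949 139.66679709  24.        ] z12 [592.76076229 152.91640831  12.        ]
side bright [329.89464813 239.61297565] [11.44241333 21.01573944] 88.17559814453125 [8.25, 6.375, 20.625, 11.375] z24 [590.86066376 151.63446855  24.        ] z12 [603.34148291 165.06701123  12.        ]
```

```bash
cat >> h.py <<'E'
def state(verbose=True):
    from plant import bot
    o=bot.get_obs(); M=R.from_euler('xyz',o["tcp_rot"]).as_matrix()
    g=o["tool_pos"]+159*M[:,0]
    if verbose:
        np.set_printoptions(precision=3,suppress=True)
        print("t",round(o["time"],2),"tcp",o["tool_pos"].round(2),"grip",g.round(2),"yjaw ang",np.degrees(np.arctan2(M[1,1],M[0,1])).round(2),"tilt mrad",(M[:2,0]*1000).round(1),"F",o["contact_force"].round(2),"M",o["moment"].round(3),"w",round(o["grip_width"],2),"q",o["joint_positions"].round(3))
    return o,M,g
def want(P,verbose=True):
    "shift (cm, tool axes) that brings the grasp point to P"
    o,M,g=state(verbose); s=M.T@(np.array(P)-g)/10; print("shift cm",s.round(3)); return s
E
python3 - <<'E'
from h import *
o,M,g=state(); print(M)
want([592.5,150.8,100],0)
E
```

```text
t 0.1 tcp [207.64 482.06 404.12] grip [207.53 481.87 245.12] yjaw ang 66.69 tilt mrad [-0.7 -1.2] F [-0.37 -0.37 -0.1 ] M [-0.071 -0.017  0.023] w 91.72 q [ 1.018  0.343  1.525 -0.     1.275 -0.146]
[[-0.001  0.396  0.918]
 [-0.001  0.918 -0.396]
 [-1.    -0.001 -0.   ]]
shift cm [ 14.524 -15.153  48.458]
```

arm_command:
  moves:
    - [0.9,-1.4,4.4,8.4,1]
    - [1.8,-2.8,8.8,16.8,1]
    - [2.7,-4.2,13.2,25.2,1]
    - [3.6,-5.6,17.6,33.6,1]
    - [4.5,-7.0,22,42,1]
    - [5.4,-8.4,26.4,50.4,1]
    - [6.3,-9.8,30.8,58.8,1]
    - [7.2,-11.2,35.2,67.2,1]
    - [8.1,-12.6,39.6,75.6,1]
    - [9,-14,44,84,1]

```text
time: 1.1
tool_pos: [557.4, 177.8, 313.5]
tcp_rot: [-0.576, 1.569, -2.455]
contact_force: [0.6, 0.5, -0.4]
grip_width: 91.6
```

```bash
python3 -c "
from h import *
want([592.5,150.8,70])"
```

```text
t 1.1 tcp [557.42 177.75 313.47] grip [557.19 177.56 154.47] yjaw ang -17.67 tilt mrad [-1.5 -1.2] F [ 0.56  0.51 -0.36] M [-0.01   0.058 -0.007] w 91.64 q [ 0.178  0.534  1.481 -0.001  1.128  0.487]
shift cm [8.445 4.186 1.465]
```

arm_command:
  moves:
    - [2.5,2,0.7,6,1]
    - [5.5,4.2,1.5,12,1]
    - [8.4,4.2,1.5,12,1]
    - [8.4,4.2,1.5,12,1]
    - [8.4,4.2,1.5,12,1]

```text
time: 1.6
tool_pos: [592.6, 150.8, 229.3]
tcp_rot: [-0.657, 1.567, -2.746]
contact_force: [0.5, 0.0, 0.6]
grip_width: 91.6
```

```bash
python3 -c "
from h import *
from plant import bot
want([592.5,150.8,21.5])
for n in ('side','top'):
    c=bot.capture(n); cv2.imwrite(f'pics/{n}1.png',c['frame']); pickle.dump(c,open(n+'1.pkl','wb'))
    p=proj(c,[592.5,150.8,20]).astype(int); y,x=max(p[1]-50,0),max(p[0]-50,0)
    cv2.imwrite(f'pics/{n}1z.png',cv2.resize(c['frame'][y:y+100,x:x+100],(500,500),interpolation=cv2.INTER_CUBIC))
a=cv2.imread('pics/side1z.png');b=cv2.imread('pics/top1z.png');cv2.imwrite('pics/st1.png',cv2.resize(np.hstack([a,b]),(800,400)))
"
```

```text
t 1.6 tcp [592.59 150.78 229.34] grip [592.1  150.58  70.34] yjaw ang -29.64 tilt mrad [-3.1 -1.3] F [0.54 0.01 0.65] M [-0.038  0.099  0.009] w 91.63 q [ 0.124  0.675  1.481 -0.001  0.988  0.642]
shift cm [ 4.884  0.033 -0.052]
```

View pics/st1.png

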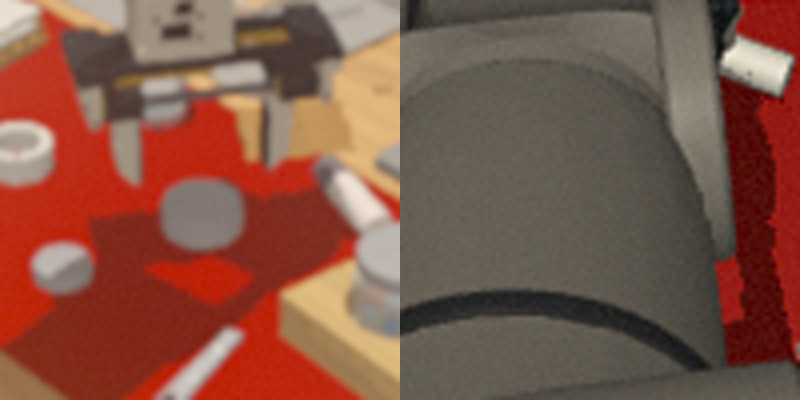

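arm_command:
  moves:
    - [2,0.03,-0.05,0,1]
    - [4,0.03,-0.05,0,1]
    - [4.6,0.03,-0.05,0,1]
    - [4.88,0.03,-0.05,0,1]
    - [4.88,0.03,-0.05,0,1]
    - [4.88,0.03,-0.05,0,1]

```text
time: 2.3
tool_pos: [594.0, 151.5, 183.6]
tcp_rot: [1.891, 1.568, -0.197]
contact_force: [1.4, -0.5, 0.2]
grip_width: 91.6
```

```bash
python3 -c "
from h import *
want([592.5,150.8,21.5])
"
```

```text
t 2.3 tcp [593.96 151.55 183.61] grip [594.43 151.45  24.61] yjaw ang -29.6 tilt mrad [ 3.  -0.6] F [ 1.44 -0.45  0.22] M [-0.093  0.078 -0.027] w 91.63 q [ 0.125  0.738  1.508 -0.001  0.892  0.642]
shift cm [ 0.311 -0.137  0.152]
```

arm_command:
  moves:
    - [0.3,-0.1,0.15,0,1]
    - [0.3,-0.1,0.15,0,1]
    - [0.3,-0.1,0.15,0,1]

```text
time: 2.6
tool_pos: [592.4, 150.7, 180.8]
tcp_rot: [1.921, 1.568, -0.166]
contact_force: [-0.6, 0.4, -0.5]
grip_width: 91.7
```

```bash
python3 -c "
from h import *
want([592.5,150.8,21.5])
"
```

```text
t 2.6 tcp [592.35 150.67 180.85] grip [592.87 150.59  21.85] yjaw ang -29.61 tilt mrad [ 3.2 -0.5] F [-0.58  0.41 -0.53] M [-0.112  0.176 -0.035] w 91.66 q [ 0.124  0.74   1.515 -0.001  0.884  0.641]
shift cm [ 0.035 -0.042 -0.   ]
```

arm_command:
  moves:
    - [0,0,0,0,0.3]
    - [0,0,0,0,0.3]
    - [0,0,0,0,0]
    - [0,0,0,0,0]
    - [0,0,0,0,0]
    - [0,0,0,0,0]
    - [0,0,0,0,0]

```text
time: 3.3
tool_pos: [592.4, 150.7, 180.8]
tcp_rot: [1.927, 1.568, -0.161]
contact_force: [-0.6, -0.1, -0.5]
grip_width: 58.6
```

```bash
python3 -c "
from h import *
want([592.5,150.8,21.5])
"
```

```text
t 3.3 tcp [592.38 150.71 180.83] grip [592.89 150.63  21.83] yjaw ang -29.6 tilt mrad [ 3.2 -0.5] F [-0.57 -0.11 -0.5 ] M [-0.137  0.096 -0.022] w 58.57 q [ 0.124  0.74   1.515 -0.001  0.884  0.641]
shift cm [ 0.033 -0.043  0.005]
```

arm_command:
  moves:
    - [-2,0,0,0,0]
    - [-5,0,0,0,0]
    - [-8,1,2,0,0]
    - [-10.5,2.7,5,0,0]
    - [-12.5,4.5,8.5,0,0]
    - [-14,6.3,12,0,0]
    - [-15,8.2,16,0,0]
    - [-15.3,10.2,20,0,0]
    - [-15.3,12.2,24,0,0]
    - [-15.3,14.2,28,0,0]

```text
time: 4.3
tool_pos: [576.5, -164.5, 334.1]
tcp_rot: [1.937, 1.567, -0.151]
contact_force: [0.4, 0.0, -0.8]
grip_width: 58.6
```

```bash
python3 -c "
from h import *
want([575.4,-257.6,175])
"
```

```text
t 4.3 tcp [ 576.55 -164.52  334.08] grip [ 577.08 -164.6   175.08] yjaw ang -29.6 tilt mrad [ 3.4 -0.5] F [ 0.44  0.04 -0.75] M [-0.098  0.079 -0.013] w 58.59 q [-0.406  0.537  1.413  0.001  1.188  0.11 ]
shift cm [0.012 4.448 8.169]
```

arm_command:
  moves:
    - [0,1.6,3,0,0]
    - [0,3,5.5,0,0]
    - [0,4,7.3,0,0]
    - [0,4.4,8.1,0,0]
    - [0,4.45,8.17,0,0]
    - [0,4.45,8.17,0,0]

```text
time: 4.9
tool_pos: [575.0, -256.5, 333.9]
tcp_rot: [2.191, 1.568, 0.104]
contact_force: [0.2, -0.0, -1.0]
grip_width: 58.5
```

```bash
python3 -c "
from h import *
from plant import bot
want([575.4,-257.6,175])
for n in ('side','top'):
    c=bot.capture(n); cv2.imwrite(f'pics/{n}2.png',c['frame']); pickle.dump(c,open(n+'2.pkl','wb'))
    p=proj(c,[575,-257,140]).astype(int); y,x=max(p[1]-50,0),max(p[0]-50,0)
    cv2.imwrite(f'pics/{n}2z.png',cv2.resize(c['frame'][y:y+100,x:x+100],(500,500),interpolation=cv2.INTER_CUBIC))
a=cv2.imread('pics/side2z.png');b=cv2.imread('pics/top2z.png');cv2.imwrite('pics/st2.png',cv2.resize(np.hstack([a,b]),(800,400)))
"
```

```text
t 4.9 tcp [ 575.03 -256.49  333.94] grip [ 575.49 -256.44  174.94] yjaw ang -29.56 tilt mrad [2.9 0.3] F [ 0.19 -0.01 -0.98] M [-0.112  0.119  0.025] w 58.46 q [-0.542  0.59   1.317  0.002  1.231 -0.026]
shift cm [-0.006  0.049  0.105]
```

View pics/st2.png

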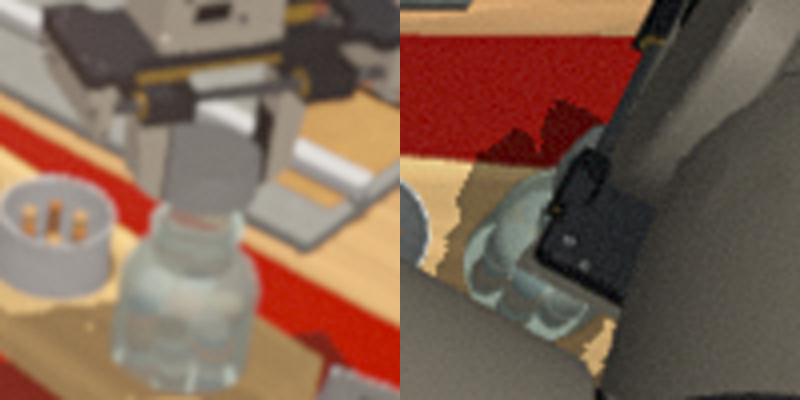

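```bash
python3 - <<'E'
from h import *
c=pickle.load(open("side2.pkl","rb"))
x,y=415,225
im=cv2.resize(c["frame"][y:y+75,x:x+60],None,fx=8,fy=8,interpolation=cv2.INTER_CUBIC)
b=im.copy()
# reference marks: predicted lid lower edge circle (r30.5) for the lid centred on the grasp axis, predicted rim circle
def circ(P,r,col):
    for a in np.arange(0,360,10):
        u,v=proj(c,[P[0]+r*np.cos(np.radians(a)),P[1]+r*np.sin(np.radians(a)),P[2]])
        cv2.circle(b,(int((u-x+.5)*8),int((v-y+.5)*8)),1,col,-1)
circ([575.5,-256.4,153.1],29.5,(0,255,0)); circ([575.4,-257.6,135],22.5,(255,0,255)); circ([575.4,-257.6,36],40,(255,0,255))
cv2.imwrite("pics/s2b.png",cv2.resize(np.hstack([im,b]),None,fx=.83,fy=.83))
E
```

```text
(no output)
```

View pics/s2b.png

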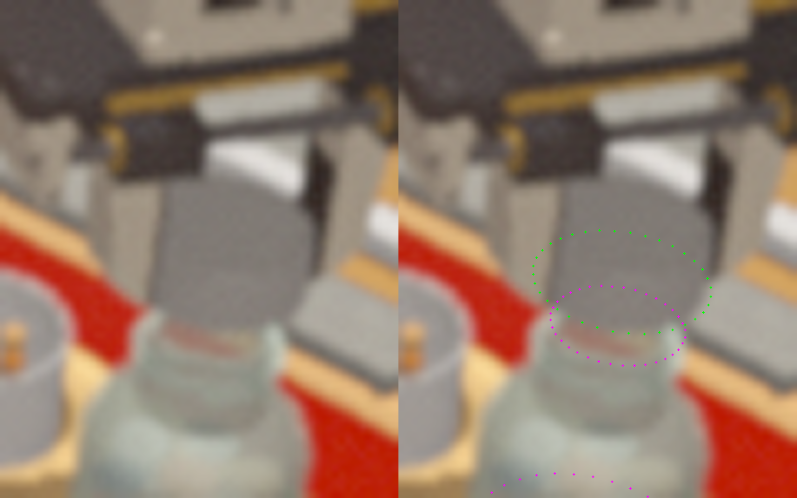

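```bash
python3 - <<'E'
from h import *
c=pickle.load(open("side0.pkl","rb")); c2=pickle.load(open("side2.pkl","rb"))
x,y=415,258
for k,(C,yy) in enumerate(((c,y),(c2,y))):
    im=cv2.resize(C["frame"][yy:yy+62,x:x+62],None,fx=6.4,fy=6.4,interpolation=cv2.INTER_NEAREST)
    for t in range(0,62,5):
        cv2.putText(im,str(x+t),(int(t*6.4),8),0,.28,(255,255,255),1) if t%10==0 else 0
        cv2.line(im,(int((t+.5)*6.4),10),(int((t+.5)*6.4),14),(255,255,255),1)
        cv2.putText(im,str(yy+t),(0,int((t+.5)*6.4)+3),0,.28,(0,255,255),1)
    if k==0: A=im
    else: cv2.imwrite("pics/jz.png",np.hstack([A,im]))
sat=cv2.cvtColor(c["frame"],cv2.COLOR_BGR2HSV)[...,1]
for v in (276,278,280,282,284,286,288,292,296,300): print(v,sat[v,418:480:1].tolist())
E
```

```text
276 [84, 33, 17, 18, 17, 18, 37, 78, 137, 195, 217, 235, 225, 228, 224, 209, 130, 52, 26, 29, 30, 38, 48, 59, 70, 78, 76, 76, 74, 71, 65, 63, 61, 58, 55, 49, 27, 19, 16, 19, 35, 46, 36, 27, 28, 24, 22, 21, 21, 22, 20, 22, 22, 22, 21, 21, 21, 22, 22, 19, 19, 21]
278 [91, 40, 17, 16, 14, 15, 42, 81, 107, 122, 144, 171, 206, 225, 216, 182, 113, 50, 20, 22, 19, 22, 22, 25, 28, 34, 40, 43, 50, 57, 60, 58, 56, 52, 43, 33, 24, 20, 22, 40, 79, 109, 112, 98, 74, 51, 32, 24, 24, 22, 22, 21, 22, 21, 20, 19, 22, 22, 21, 22, 23, 26]
280 [71, 27, 15, 13, 12, 17, 62, 94, 100, 98, 100, 108, 117, 123, 113, 84, 61, 34, 21, 23, 23, 19, 21, 24, 26, 28, 28, 29, 27, 26, 22, 21, 22, 21, 24, 24, 20, 19, 28, 59, 101, 115, 115, 115, 115, 116, 109, 96, 71, 41, 28, 28, 24, 22, 23, 21, 22, 21, 25, 30, 63, 97]
282 [23, 15, 17, 18, 17, 26, 72, 101, 105, 105, 100, 92, 73, 53, 35, 25, 24, 27, 28, 28, 25, 21, 22, 20, 20, 22, 22, 22, 22, 22, 22, 20, 19, 21, 23, 21, 21, 31, 72, 136, 174, 159, 137, 123, 117, 114, 114, 114, 113, 111, 108, 91, 67, 38, 25, 27, 30, 50, 90, 109, 119, 117]
284 [18, 21, 19, 16, 17, 25, 75, 109
[... 919 characters left out ...]
, 15, 17, 22, 28, 27, 27, 29, 28, 30, 30, 32, 54, 106, 176, 225, 236, 229, 236, 223, 243, 237, 243, 241, 250, 241, 227, 214, 192, 172, 152, 135]
296 [100, 103, 106, 106, 105, 105, 105, 97, 77, 42, 26, 13, 10, 11, 9, 14, 7, 11, 13, 17, 22, 37, 44, 46, 45, 43, 43, 43, 42, 35, 30, 33, 39, 43, 38, 34, 32, 33, 35, 32, 32, 44, 83, 142, 203, 227, 241, 231, 237, 232, 229, 229, 228, 244, 230, 244, 237, 235, 239, 247, 236, 243]
300 [107, 110, 107, 107, 108, 105, 103, 85, 54, 33, 38, 47, 52, 44, 38, 38, 36, 41, 36, 33, 31, 32, 35, 38, 39, 33, 32, 29, 22, 22, 21, 20, 22, 23, 27, 32, 39, 43, 39, 36, 37, 58, 95, 119, 144, 173, 210, 229, 248, 239, 231, 241, 248, 239, 240, 244, 244, 240, 231, 248, 244, 239]
```

View pics/jz.png

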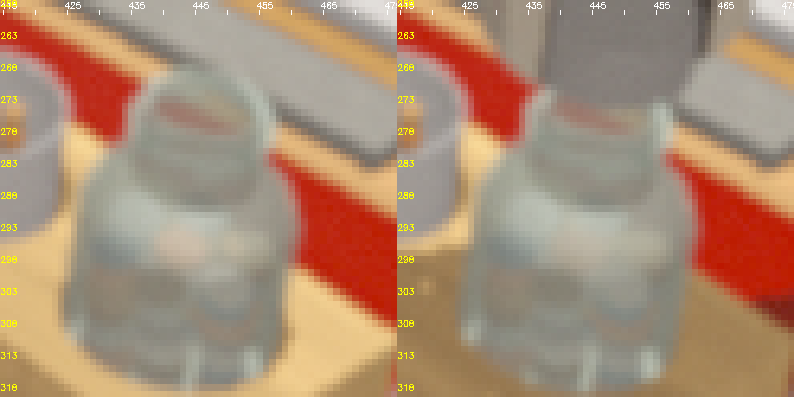

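```bash
python3 -c "
from h import *
want([575.2,-257.2,158])
"
```

```text
t 5.0 tcp [ 575.13 -256.13  334.13] grip [ 575.63 -256.12  175.13] yjaw ang -29.51 tilt mrad [3.2 0. ] F [-0.79 -0.75 -1.44] M [-0.1    0.12   0.035] w 58.77 q [-0.541  0.59   1.318  0.002  1.231 -0.026]
shift cm [1.713 0.011 0.118]
```

arm_command:
  moves:
    - [0.6,0.01,0.12,0,0]
    - [1.2,0.01,0.12,0,0]
    - [1.6,0.01,0.12,0,0]
    - [1.7,0.01,0.12,0,0]
    - [1.7,0.01,0.12,0,0]
    - [1.7,0.01,0.12,0,0]

```text
time: 5.6
tool_pos: [574.7, -257.3, 317.3]
tcp_rot: [2.046, 1.567, -0.04]
contact_force: [-0.2, 0.1, -1.0]
grip_width: 58.8
```

```bash
python3 -c "
from h import *
want([575.2,-257.2,150])
"
```

```text
t 5.6 tcp [ 574.74 -257.29  317.27] grip [ 575.28 -257.31  158.28] yjaw ang -29.52 tilt mrad [ 3.4 -0.1] F [-0.16  0.06 -0.96] M [-0.079  0.048 -0.001] w 58.77 q [-0.543  0.605  1.339  0.002  1.194 -0.028]
shift cm [ 0.828 -0.015 -0.004]
```

arm_command:
  moves:
    - [0.15,0,0,0,0]
    - [0.3,0,0,0,0]
    - [0.45,0,0,0,0]
    - [0.45,0,0,0,0]

```text
time: 6.0
tool_pos: [574.7, -257.2, 312.5]
tcp_rot: [2.127, 1.568, 0.041]
contact_force: [-0.1, -0.7, -0.8]
grip_width: 58.4
```

```bash
python3 -c "
from h import *
want([575.2,-257.2,150])
"
```

```text
t 6.0 tcp [ 574.68 -257.25  312.47] grip [ 575.15 -257.23  153.47] yjaw ang -29.51 tilt mrad [2.9 0.1] F [-0.12 -0.68 -0.85] M [-0.09   0.116 -0.037] w 58.44 q [-0.543  0.61   1.344  0.002  1.185 -0.028]
shift cm [ 0.347  0.002 -0.004]
```

arm_command:
  moves:
    - [0.1,0,0,0,0]
    - [0.2,0,0,0,0]
    - [0.3,0,0,0,0]

```text
time: 6.3
tool_pos: [574.7, -257.2, 309.4]
tcp_rot: [2.13, 1.568, 0.044]
contact_force: [0.4, 0.2, -0.2]
grip_width: 58.8
```

```bash
python3 -c "
from h import *
want([575.2,-257.2,150])
"
```

```text
t 6.3 tcp [ 574.71 -257.25  309.4 ] grip [ 575.18 -257.23  150.4 ] yjaw ang -29.51 tilt mrad [3.  0.1] F [ 0.39  0.17 -0.21] M [-0.099  0.099 -0.024] w 58.8 q [-0.543  0.613  1.348  0.002  1.178 -0.028]
shift cm [ 0.04  -0.    -0.003]
```

arm_command:
  moves:
    - [0.08,0,0,0,0]
    - [0.16,0,0,0,0]

```text
time: 6.5
tool_pos: [574.7, -257.2, 307.7]
tcp_rot: [2.143, 1.568, 0.057]
contact_force: [-0.3, -0.3, -0.8]
grip_width: 58.7
```

arm_command:
  moves:
    - [0.07,0,0,0,0]
    - [0.14,0,0,0,0]

```text
time: 6.7
tool_pos: [574.7, -257.3, 306.2]
tcp_rot: [2.157, 1.568, 0.071]
contact_force: [1.1, -0.1, -1.3]
grip_width: 58.7
```

```bash
python3 -c "
from h import *
want([575.2,-257.2,145])
"
```

```text
t 6.7 tcp [ 574.69 -257.26  306.2 ] grip [ 575.15 -257.23  147.2 ] yjaw ang -29.52 tilt mrad [2.9 0.2] F [ 1.12 -0.08 -1.33] M [-0.082  0.112 -0.002] w 58.66 q [-0.543  0.616  1.352  0.002  1.171 -0.028]
shift cm [ 0.22   0.002 -0.005]
```

arm_command:
  moves:
    - [0.06,0,0,0,0]
    - [0.12,0,0,0,0]

```text
time: 6.9
tool_pos: [574.7, -257.2, 305.0]
tcp_rot: [2.155, 1.568, 0.069]
contact_force: [-0.3, -0.5, -0.6]
grip_width: 58.7
```

arm_command:
  moves:
    - [0.06,0,0,0,0]
    - [0.12,0,0,0,0]

```text
time: 7.1
tool_pos: [574.7, -257.3, 303.7]
tcp_rot: [2.13, 1.568, 0.044]
contact_force: [-0.6, -0.5, -1.1]
grip_width: 58.5
```

```bash
python3 -c "
from h import *
want([575.2,-257.2,145])
"
```

```text
t 7.1 tcp [ 574.72 -257.26  303.73] grip [ 575.18 -257.24  144.73] yjaw ang -29.52 tilt mrad [2.9 0.1] F [-0.6  -0.53 -1.13] M [-0.121  0.076  0.011] w 58.48 q [-0.543  0.619  1.355  0.002  1.166 -0.028]
shift cm [-0.027 -0.    -0.004]
```

arm_command:
  moves:
    - [0.06,0,0,0,0]
    - [0.12,0,0,0,0]

```text
time: 7.3
tool_pos: [574.7, -257.3, 302.5]
tcp_rot: [2.157, 1.568, 0.07]
contact_force: [0.5, -0.5, -1.0]
grip_width: 58.6
```

arm_command:
  moves:
    - [0.06,0,0,0,0]
    - [0.12,0,0,0,0]

```text
time: 7.5
tool_pos: [574.7, -257.3, 301.2]
tcp_rot: [2.133, 1.568, 0.047]
contact_force: [-0.1, 0.3, -0.7]
grip_width: 58.7
```

```bash
python3 -c "
from h import *
want([575.2,-257.2,145])
"
```

```text
t 7.5 tcp [ 574.72 -257.27  301.22] grip [ 575.19 -257.25  142.22] yjaw ang -29.52 tilt mrad [2.9 0.1] F [-0.06  0.27 -0.72] M [-0.052  0.102 -0.036] w 58.74 q [-0.543  0.621  1.357  0.002  1.161 -0.028]
shift cm [-0.278 -0.001 -0.005]
```

arm_command:
  moves:
    - [0.05,0,0,0,0]
    - [0.1,0,0,0,0]

```text
time: 7.7
tool_pos: [574.7, -257.2, 300.6]
tcp_rot: [2.069, 1.568, -0.017]
contact_force: [-1.2, 0.2, 2.5]
grip_width: 58.3
```

arm_command:
  moves:
    - [0.05,0,0,0,0]
    - [0.1,0,0,0,0]

```text
time: 7.9
tool_pos: [574.7, -257.2, 300.3]
tcp_rot: [1.986, 1.567, -0.1]
contact_force: [-3.2, 2.4, 8.0]
grip_width: 58.3
```

```bash
python3 -c "
from h import *
want([575.2,-257.2,140.4])
"
```

```text
t 7.9 tcp [ 574.72 -257.22  300.33] grip [ 575.32 -257.28  141.33] yjaw ang -29.51 tilt mrad [ 3.8 -0.4] F [-3.19  2.44  7.98] M [0.14  0.529 0.006] w 58.34 q [-0.543  0.622  1.359  0.002  1.157 -0.028]
shift cm [ 0.093 -0.015 -0.001]
```

arm_command:
  moves:
    - [0.03,-0.03,0,-3,0]
    - [0.01,-0.03,0,-6,0]
    - [-0.01,-0.03,0,-9,0]
    - [-0.03,-0.03,0,-12,0]
    - [-0.05,-0.03,0,-15,0]

```text
time: 8.4
tool_pos: [574.6, -257.2, 301.4]
tcp_rot: [1.591, 1.566, -0.231]
contact_force: [-2.0, 0.2, 4.5]
grip_width: 58.9
```

```bash
python3 -c "
from h import *
want([575.2,-257.2,140.4])
"
```

```text
t 8.4 tcp [ 574.58 -257.22  301.43] grip [ 575.36 -257.4   142.43] yjaw ang -14.4 tilt mrad [ 4.9 -1.2] F [-2.03  0.19  4.52] M [-0.098  0.206 -0.032] w 58.89 q [-0.543  0.62   1.359  0.002  1.158 -0.292]
shift cm [ 0.203 -0.022 -0.016]
```

arm_command:
  moves:
    - [0.02,-0.02,-0.01,-3,0]
    - [0.0,-0.02,-0.01,-6,0]
    - [-0.02,-0.02,-0.01,-9,0]
    - [-0.04,-0.02,-0.01,-12,0]
    - [-0.06,-0.02,-0.01,-15,0]
    - [-0.08,-0.02,-0.01,-18,0]
    - [-0.1,-0.02,-0.01,-21,0]
    - [-0.12,-0.02,-0.01,-24,0]

```text
time: 9.2
tool_pos: [574.6, -257.2, 303.1]
tcp_rot: [1.114, 1.564, -0.287]
contact_force: [0.2, 0.4, 3.0]
grip_width: 58.9
```

```bash
python3 -c "
from h import *
want([575.2,-257.2,140.4])
"
```

```text
t 9.2 tcp [ 574.56 -257.21  303.11] grip [ 575.52 -257.49  144.11] yjaw ang 9.71 tilt mrad [ 6.1 -1.8] F [0.19 0.39 3.04] M [-0.067  0.123 -0.102] w 58.9 q [-0.543  0.618  1.357  0.002  1.16  -0.713]
shift cm [ 0.371 -0.029 -0.036]
```

arm_command:
  moves:
    - [0.02,0,0,-3,0]
    - [0.0,0,0,-6,0]
    - [-0.02,0,0,-9,0]
    - [-0.04,0,0,-12,0]
    - [-0.06,0,0,-15,0]
    - [-0.08,0,0,-18,0]
    - [-0.1,0,0,-21,0]

```text
time: 9.9
tool_pos: [574.7, -257.2, 304.6]
tcp_rot: [0.741, 1.563, -0.292]
contact_force: [-0.7, 0.0, 3.0]
grip_width: 58.6
```

```bash
python3 -c "
from h import *
want([575.2,-257.2,140.4])
"
```

```text
t 9.9 tcp [ 574.73 -257.2   304.55] grip [ 575.88 -257.54  145.56] yjaw ang 30.82 tilt mrad [ 7.2 -2.2] F [-0.7   0.    2.95] M [ 0.04   0.098 -0.087] w 58.64 q [-0.543  0.617  1.356  0.002  1.162 -1.082]
shift cm [ 0.515 -0.043 -0.067]
```

arm_command:
  moves:
    - [0.02,0,0,-3,0]
    - [0.01,0,0,-6,0]
    - [-0.01,0,0,-9,0]
    - [-0.03,0,0,-12,0]

```text
time: 10.3
tool_pos: [574.9, -257.1, 305.3]
tcp_rot: [0.55, 1.562, -0.272]
contact_force: [0.6, 1.4, 2.7]
grip_width: 58.9
```

```bash
python3 -c "
from h import *
want([575.2,-257.2,140.4])
"
```

```text
t 10.3 tcp [ 574.88 -257.14  305.29] grip [ 576.19 -257.5   146.3 ] yjaw ang 42.93 tilt mrad [ 8.2 -2.3] F [0.61 1.44 2.71] M [ 0.119  0.1   -0.06 ] w 58.92 q [-0.543  0.616  1.355  0.002  1.162 -1.293]
shift cm [ 0.589 -0.055 -0.094]
```

arm_command:
  moves:
    - [0.02,0,0,-2.5,0]
    - [0.01,0,0,-5,0]
    - [0.0,0,0,-7.5,0]

```text
time: 10.6
tool_pos: [574.9, -257.1, 305.2]
tcp_rot: [0.411, 1.562, -0.278]
contact_force: [-0.5, 0.1, -0.9]
grip_width: 58.5
```

```bash
python3 -c "
from h import *
want([575.2,-257.2,140.4])
"
```

```text
t 10.6 tcp [ 574.95 -257.11  305.23] grip [ 576.3  -257.5   146.24] yjaw ang 50.54 tilt mrad [ 8.5 -2.4] F [-0.45  0.14 -0.87] M [-0.062  0.07  -0.02 ] w 58.52 q [-0.543  0.616  1.355  0.003  1.162 -1.426]
shift cm [ 0.583 -0.049 -0.109]
```

arm_command:
  moves:
    - [0.0,0,0,-2,0]
    - [0.0,0,0,-4,0]
    - [0.1,0,0,-4,0]
    - [0.2,0,0,-4,0]
    - [0.3,0,0,-4,0]

```text
time: 11.1
tool_pos: [575.0, -257.1, 301.9]
tcp_rot: [0.353, 1.562, -0.267]
contact_force: [0.2, -0.3, -1.0]
grip_width: 58.6
```

```bash
python3 -c "
from h import *
want([575.2,-257.2,140.4])
"
```

```text
t 11.1 tcp [ 574.99 -257.1   301.94] grip [ 576.32 -257.46  142.94] yjaw ang 54.5 tilt mrad [ 8.3 -2.3] F [ 0.22 -0.32 -1.03] M [-0.08   0.017 -0.023] w 58.58 q [-0.543  0.619  1.359  0.003  1.155 -1.495]
shift cm [ 0.254 -0.045 -0.108]
```

Dropped freely 3.3 mm with no force, so it is past the start. I'll lower it on to the seat of the groove.

arm_command:
  moves:
    - [0.06,0,0,0,0]
    - [0.12,0,0,0,0]
    - [0.18,0,0,0,0]

```text
time: 11.4
tool_pos: [575.0, -257.1, 300.2]
tcp_rot: [0.347, 1.562, -0.273]
contact_force: [-0.9, 0.7, 1.6]
grip_width: 58.5
```

arm_command:
  moves:
    - [0.04,0,0,0,0]
    - [0.08,0,0,0,0]

```text
time: 11.6
tool_pos: [575.0, -257.1, 300.0]
tcp_rot: [0.327, 1.562, -0.293]
contact_force: [-1.8, 1.1, 5.1]
grip_width: 58.6
```

```bash
python3 -c "
from h import *
want([575.2,-257.2,140.4])
"
```

```text
t 11.6 tcp [ 574.99 -257.11  300.02] grip [ 576.4  -257.53  141.02] yjaw ang 54.49 tilt mrad [ 8.8 -2.7] F [-1.84  1.15  5.13] M [ 0.172  0.42  -0.02 ] w 58.6 q [-0.543  0.621  1.361  0.002  1.15  -1.495]
shift cm [ 0.061 -0.043 -0.117]
```

arm_command:
  moves:
    - [0.04,0,0,3,0]
    - [0.06,0,0,6,0]
    - [0.08,0,0,9,0]
    - [0.1,0,0,12,0]
    - [0.12,0,0,15,0]

```text
time: 12.1
tool_pos: [575.2, -257.4, 299.3]
tcp_rot: [0.519, 1.56, -0.365]
contact_force: [-0.4, -0.5, 1.7]
grip_width: 58.8
```

```bash
python3 -c "
from h import *
want([575.2,-257.2,140.4])
"
```

```text
t 12.1 tcp [ 575.19 -257.42  299.28] grip [ 576.8  -258.03  140.28] yjaw ang 39.37 tilt mrad [10.1 -3.9] F [-0.37 -0.47  1.75] M [-0.209  0.01   0.052] w 58.81 q [-0.543  0.622  1.362  0.002  1.147 -1.231]
shift cm [-0.013 -0.071 -0.165]
```

arm_command:
  moves:
    - [0.04,0,0,4,0]
    - [0.07,0,0,8,0]
    - [0.1,0,0,12,0]
    - [0.12,0,0,16,0]
    - [0.15,0,0,20,0]
    - [0.18,0,0,24,0]
    - [0.2,0,0,28,0]

```text
time: 12.8
tool_pos: [575.1, -257.8, 297.5]
tcp_rot: [0.932, 1.56, -0.443]
contact_force: [-1.4, -1.4, 0.9]
grip_width: 58.6
```

```bash
python3 -c "
from h import *
want([575.2,-257.2,140.4])
"
```

```text
t 12.8 tcp [ 575.06 -257.81  297.5 ] grip [ 576.66 -258.57  138.51] yjaw ang 11.2 tilt mrad [10.  -4.8] F [-1.38 -1.38  0.94] M [-0.264  0.347  0.077] w 58.58 q [-0.543  0.624  1.364  0.001  1.143 -0.739]
shift cm [-0.191 -0.115 -0.161]
```

arm_command:
  moves:
    - [0.04,0,0,4,0]
    - [0.07,0,0,8,0]
    - [0.09,0,0,12,0]
    - [0.12,0,0,16,0]
    - [0.15,0,0,20,0]
    - [0.17,0,0,24,0]

```text
time: 13.4
tool_pos: [574.7, -258.0, 295.8]
tcp_rot: [1.288, 1.561, -0.509]
contact_force: [-1.4, -0.5, 0.4]
grip_width: 58.2
```

```bash
python3 -c "
from h import *
want([575.2,-257.2,140.4])
"
```

```text
t 13.4 tcp [ 574.73 -257.98  295.79] grip [ 576.15 -258.78  136.8 ] yjaw ang -12.96 tilt mrad [ 9. -5.] F [-1.43 -0.48  0.37] M [-0.134  0.507 -0.014] w 58.23 q [-0.544  0.625  1.366  0.     1.14  -0.318]
shift cm [-0.362 -0.125 -0.131]
```

arm_command:
  moves:
    - [0.03,0,0,4,0]
    - [0.05,0,0,8,0]
    - [0.08,0,0,12,0]

```text
time: 13.7
tool_pos: [574.5, -258.1, 294.9]
tcp_rot: [1.435, 1.561, -0.574]
contact_force: [-2.2, -0.9, 3.4]
grip_width: 59.0
```

```bash
python3 -c "
from h import *
want([575.2,-257.2,140.4])
"
```

```text
t 13.7 tcp [ 574.5  -258.12  294.91] grip [ 575.79 -258.95  135.92] yjaw ang -25.12 tilt mrad [ 8.1 -5.2] F [-2.19 -0.93  3.45] M [-0.23   0.619  0.054] w 58.99 q [-0.544  0.626  1.367 -0.     1.139 -0.105]
shift cm [-0.45  -0.123 -0.133]
```

arm_command:
  moves:
    - [0.02,0,0,3,0]
    - [0.03,0,0,6,0]
    - [0.03,0,0,9,0]

```text
time: 14.0
tool_pos: [574.1, -258.3, 294.9]
tcp_rot: [1.499, 1.562, -0.669]
contact_force: [-3.8, -0.5, 3.0]
grip_width: 58.7
```

```bash
python3 -c "
from h import *
want([575.2,-257.2,140.4])
"
```

```text
t 14.0 tcp [ 574.13 -258.3   294.86] grip [ 575.24 -259.18  135.87] yjaw ang -34.24 tilt mrad [ 7.  -5.6] F [-3.75 -0.54  2.98] M [-0.07   0.767  0.093] w 58.7 q [-0.544  0.626  1.368 -0.001  1.139  0.054]
shift cm [-0.454 -0.111 -0.161]
```

arm_command:
  moves:
    - [0.01,0,0,3,0]
    - [0.01,0,0,6,0]

```text
time: 14.2
tool_pos: [573.8, -258.4, 294.9]
tcp_rot: [1.546, 1.562, -0.73]
contact_force: [-2.0, -0.7, 0.3]
grip_width: 59.0
```

```bash
python3 -c "
from h import *
want([575.2,-257.2,140.4])
"
```

```text
t 14.2 tcp [ 573.84 -258.36  294.88] grip [ 574.83 -259.25  135.88] yjaw ang -40.36 tilt mrad [ 6.2 -5.6] F [-1.98 -0.67  0.35] M [-0.01   0.453  0.057] w 58.95 q [-0.544  0.626  1.368 -0.002  1.14   0.161]
shift cm [-0.453 -0.101 -0.18 ]
```

arm_command:
  moves:
    - [0.01,0,0,3,0]
    - [0.01,0,0,6,0]

```text
time: 14.4
tool_pos: [573.6, -258.3, 294.8]
tcp_rot: [1.587, 1.563, -0.795]
contact_force: [-2.2, 0.9, 2.0]
grip_width: 58.7
```

```bash
python3 -c "
from h import *
want([575.2,-257.2,140.4])
"
```

```text
t 14.4 tcp [ 573.56 -258.28  294.83] grip [ 574.38 -259.12  135.83] yjaw ang -46.48 tilt mrad [ 5.2 -5.3] F [-2.24  0.91  2.04] M [0.169 0.683 0.121] w 58.68 q [-0.544  0.626  1.369 -0.002  1.14   0.268]
shift cm [-0.457 -0.079 -0.192]
```

arm_command:
  moves:
    - [0.01,0,0,3,0]
    - [0.01,0,0,5,0]

```text
time: 14.6
tool_pos: [573.2, -258.1, 294.8]
tcp_rot: [1.572, 1.565, -0.898]
contact_force: [-2.1, 1.5, 3.1]
grip_width: 58.8
```

```bash
python3 -c "
from h import *
want([575.2,-257.2,140.4])
"
```

```text
t 14.6 tcp [ 573.19 -258.1   294.83] grip [ 573.79 -258.85  135.83] yjaw ang -51.56 tilt mrad [ 3.8 -4.7] F [-2.05  1.49  3.14] M [0.252 0.828 0.295] w 58.77 q [-0.544  0.625  1.369 -0.002  1.142  0.356]
shift cm [-0.457 -0.039 -0.213]
```

arm_command:
  moves:
    - [0,0,0,2,0]
    - [0,0,0,3,0]

```text
time: 14.8
tool_pos: [572.9, -257.9, 294.8]
tcp_rot: [1.515, 1.566, -1.008]
contact_force: [-2.5, 0.4, 2.4]
grip_width: 58.4
```

```bash
python3 -c "
from h import *
want([575.2,-257.2,140.4])
"
```

```text
t 14.8 tcp [ 572.94 -257.9   294.78] grip [ 573.36 -258.57  135.78] yjaw ang -54.59 tilt mrad [ 2.6 -4.2] F [-2.48  0.43  2.4 ] M [0.24  0.647 0.325] w 58.43 q [-0.544  0.625  1.37  -0.002  1.142  0.409]
shift cm [-0.462 -0.003 -0.229]
```

arm_command:
  moves:
    - [0,0,0,0,0]
    - [0,0,0,0,0.8]
    - [0,0,0,0,0.8]
    - [0,0,0,0,0.8]
    - [0,0,0,0,0.8]

```text
time: 15.3
tool_pos: [573.0, -258.0, 294.8]
tcp_rot: [1.554, 1.566, -0.97]
contact_force: [0.2, -0.2, 0.4]
grip_width: 73.1
```

```bash
python3 - <<'E'
from h import *
from plant import bot
state()
c=bot.capture('side'); pickle.dump(c,open('side3.pkl','wb'))
x,y=405,225
im=cv2.resize(c["frame"][y:y+75,x:x+80],None,fx=8,fy=8,interpolation=cv2.INTER_CUBIC)
b=im.copy()
def circ(P,r,col):
    for a in np.arange(0,360,8):
        u,v=proj(c,[P[0]+r*np.cos(np.radians(a)),P[1]+r*np.sin(np.radians(a)),P[2]])
        cv2.circle(b,(int((u-x+.5)*8),int((v-y+.5)*8)),1,col,-1)
circ([575.4,-257.6,114],30,(0,255,0)); circ([575.4,-257.6,138],30,(255,0,255))
cv2.imwrite("pics/s3.png",cv2.resize(np.hstack([im,b]),None,fx=.62,fy=.62))
E
```

```text
t 15.3 tcp [ 573.03 -257.97  294.78] grip [ 573.5  -258.67  135.78] yjaw ang -54.59 tilt mrad [ 3.  -4.4] F [ 0.23 -0.16  0.36] M [-0.052  0.178 -0.035] w 73.14 q [-0.544  0.625  1.37  -0.002  1.142  0.409]
```

View pics/s3.png

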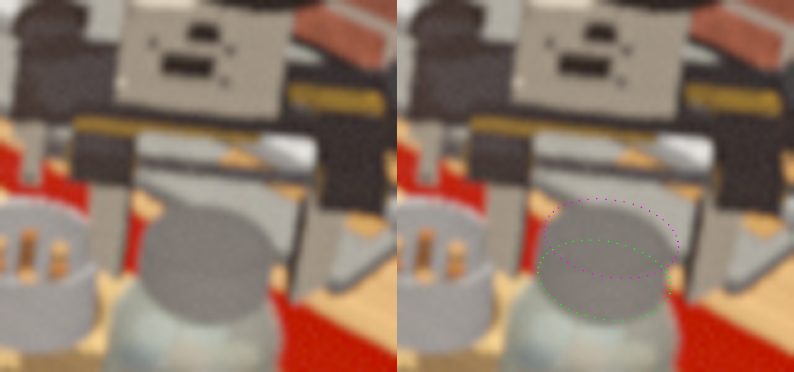

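arm_command:
  moves:
    - [0,0.03,-0.1,0,0.8]
    - [0,0.03,-0.2,0,0.8]
    - [0,0.03,-0.2,0,0.3]
    - [0,0.03,-0.2,0,0]
    - [0,0.03,-0.2,0,0]
    - [0,0.03,-0.2,0,0]
    - [0,0.03,-0.2,0,0]

```text
time: 16.05
tool_pos: [574.7, -256.8, 294.7]
tcp_rot: [1.497, 1.566, -1.027]
contact_force: [-1.9, 1.4, 1.9]
grip_width: 58.6
```

```bash
python3 -c "
from h import *
state()
"
```

```text
t 16.05 tcp [ 574.7  -256.81  294.73] grip [ 575.06 -257.41  135.74] yjaw ang -54.58 tilt mrad [ 2.3 -3.8] F [-1.89  1.45  1.88] M [0.285 0.368 0.018] w 58.61 q [-0.541  0.627  1.366 -0.002  1.145  0.412]
```

arm_command:
  moves:
    - [0,0,0,1.5,0]
    - [0,0,0,2,0]
    - [0,0,0,2,0]

```text
time: 16.35
tool_pos: [574.7, -256.7, 294.7]
tcp_rot: [1.538, 1.567, -1.021]
contact_force: [-0.9, 2.4, 1.3]
grip_width: 58.8
```

```bash
python3 -c "
from h import *
state()
"
```

```text
t 16.35 tcp [ 574.67 -256.68  294.71] grip [ 575.01 -257.23  135.72] yjaw ang -56.6 tilt mrad [ 2.1 -3.5] F [-0.9   2.37  1.28] M [0.319 0.332 0.214] w 58.79 q [-0.541  0.627  1.366 -0.002  1.145  0.447]
```

arm_command:
  moves:
    - [0,0,0,1.5,0]
    - [0,0,0,2,0]
    - [0,0,0,2,0]

```text
time: 16.65
tool_pos: [574.7, -256.6, 294.7]
tcp_rot: [1.607, 1.567, -0.987]
contact_force: [-0.7, 3.2, 1.7]
grip_width: 58.8
```

```bash
python3 -c "
from h import *
state()
"
```

```text
t 16.65 tcp [ 574.69 -256.57  294.72] grip [ 575.03 -257.08  135.72] yjaw ang -58.63 tilt mrad [ 2.1 -3.2] F [-0.69  3.17  1.66] M [0.418 0.277 0.179] w 58.81 q [-0.541  0.627  1.366 -0.002  1.145  0.483]
```

arm_command:
  moves:
    - [0,0,0,1,0]
    - [0,0,0,2,0]

```text
time: 16.85
tool_pos: [574.7, -256.4, 294.7]
tcp_rot: [1.621, 1.567, -1.008]
contact_force: [-1.1, 2.9, 1.0]
grip_width: 58.4
```

```bash
python3 -c "
from h import *
state()
"
```

```text
t 16.85 tcp [ 574.71 -256.45  294.69] grip [ 575.03 -256.95  135.69] yjaw ang -60.68 tilt mrad [ 2.  -3.2] F [-1.08  2.93  1.03] M [0.404 0.293 0.734] w 58.37 q [-0.541  0.627  1.366 -0.002  1.145  0.519]
```

arm_command:
  moves:
    - [0,0,0,0,0]

```text
time: 16.95
tool_pos: [574.7, -256.4, 294.7]
tcp_rot: [1.621, 1.567, -1.01]
contact_force: [-0.4, 1.6, 0.7]
grip_width: 58.7
```

```bash
python3 -c "
from h import *
state()
"
```

```text
t 16.95 tcp [ 574.72 -256.43  294.71] grip [ 575.04 -256.93  135.71] yjaw ang -60.73 tilt mrad [ 2.  -3.2] F [-0.43  1.63  0.67] M [0.338 0.328 0.373] w 58.68 q [-0.541  0.627  1.366 -0.002  1.145  0.52 ]
```

arm_command:
  moves:
    - [0,0,0,0,0.8]
    - [0,0,0,0,0.8]
    - [0,0,0,0,0.8]
    - [0,0,0,0,0.8]

```text
time: 17.35
tool_pos: [574.7, -256.7, 294.7]
tcp_rot: [1.64, 1.567, -0.991]
contact_force: [0.1, 1.3, 0.2]
grip_width: 73.4
```

```bash
python3 -c "
from h import *
state()
"
```

```text
t 17.35 tcp [ 574.73 -256.75  294.73] grip [ 575.1  -257.31  135.73] yjaw ang -60.76 tilt mrad [ 2.3 -3.6] F [0.11 1.28 0.15] M [-0.045  0.114 -0.017] w 73.42 q [-0.541  0.627  1.366 -0.002  1.145  0.52 ]
```

arm_command:
  moves:
    - [-1,0,0,0,0.8]
    - [-3,0,0,0,0.8]
    - [-6,0,0,0,0.8]
    - [-10,0,0,0,0.8]
    - [-13,-2,-1,0,0.8]
    - [-13,-6,-3,0,0.8]
    - [-13,-10,-5.5,0,0.8]
    - [-13,-14,-8,0,0.8]
    - [-13,-18,-10,0,0.8]
    - [-13,-22,-12,0,0.8]

```text
time: 18.35
tool_pos: [571.3, -3.9, 424.8]
tcp_rot: [1.844, 1.565, -0.788]
contact_force: [-0.2, -0.3, 0.4]
grip_width: 73.4
```

```bash
python3 - <<'E'
from h import *
from plant import bot
state()
for n in ('side','top'):
    c=bot.capture(n); cv2.imwrite(f'pics/{n}4.png',c['frame']); pickle.dump(c,open(n+'4.pkl','wb'))
    p=proj(c,[575.4,-257.6,126]).astype(int); y,x=p[1]-40,p[0]-40
    im=cv2.resize(c['frame'][y:y+80,x:x+80],None,fx=5,fy=5,interpolation=cv2.INTER_CUBIC)
    for z,col in ((114,(0,255,0)),(138,(255,0,255))):
        for a in np.arange(0,360,10):
            u,v=proj(c,[575.4+30*np.cos(np.radians(a)),-257.6+30*np.sin(np.radians(a)),z]); cv2.circle(im,(int((u-x+.5)*5),int((v-y+.5)*5)),1,col,-1)
    cv2.imwrite(f'pics/{n}4z.png',im)
cv2.imwrite('pics/st4.png',np.hstack([cv2.imread('pics/side4z.png'),cv2.imread('pics/top4z.png')]))
E
```

```text
t 18.35 tcp [571.28  -3.92 424.84] grip [571.88  -4.52 265.84] yjaw ang -60.77 tilt mrad [ 3.8 -3.8] F [-0.2  -0.3   0.38] M [-0.077  0.139  0.017] w 73.36 q [-0.14   0.413  1.36  -0.003  1.365  0.921]
```

View pics/st4.png

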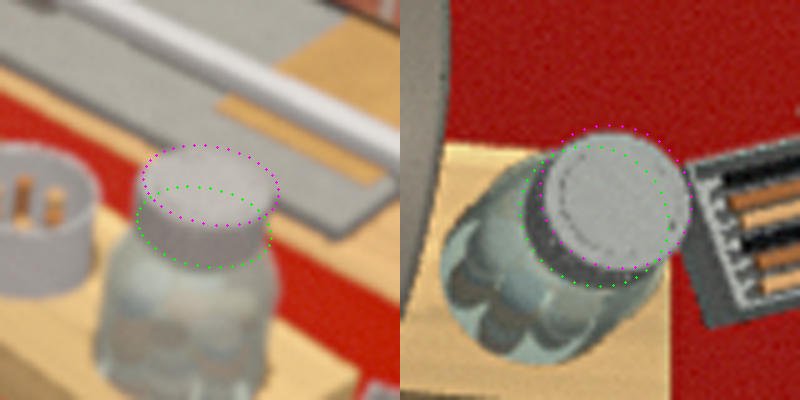

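View pics/top4.png

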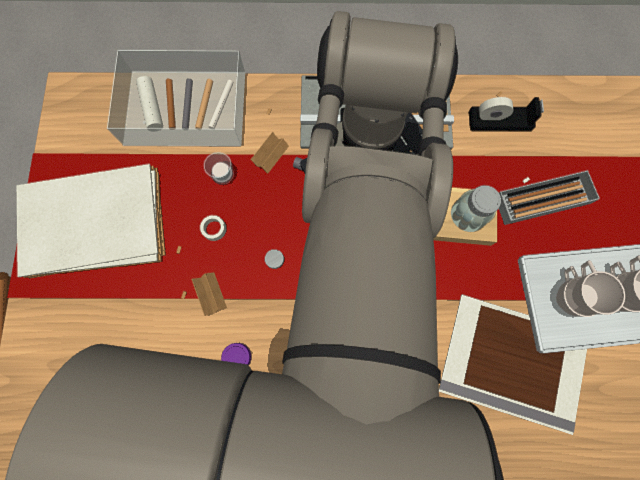

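```bash
python3 -c "
from plant import bot
print(bot.close_job())"
```

```text
the job is handed in; nothing more can be done
None
```

The lid is screwed fully home on the button jar and let go, and I handed the job in at about 18.4 s of the 61 s. No verdict was reported.

- **On the neck:** I gripped the steel lid and lowered it level until it touched the thread at about 9 N.
- **Back to the start:** I turned it about 80° anticlockwise under 4–6 N. It climbed from roughly 3.4 mm below the rim to 1.5 mm above it, then the force vanished. After 4° more it dropped about 5 mm and seated with no force on the way down.
- **Home:** I screwed it clockwise. It stopped sinking after about 79°, about 9 mm below the rim. The torque then rose to about 0.3 N m, so I let go, gripped again and turned about 6° more.

**Last checks:**
- **Position:** Both cameras show the lid level and seated on the jar, within about 2 mm of where I expected it.
- **Bystanders:** Those in view had not moved. The arm hid the glue stick, scissors and part of the block from the top camera, so I could not confirm those.

**Torque readings that disagreed:**
- The re-grip steps read about 0.2 N m, then one reading of 0.73 N m while turning, above the 0.2–0.4 N m snug range.
- With the arm holding still it read 0.37 N m, which is in range. I stopped there.
- I could not measure the clamping force itself, so "snug, not overtightened" rests on these torque readings.

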